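Lock the spindle block with the flat-bladed key

ROBOT

A 6-joint arm with a two-finger parallel gripper is mounted at the origin on the work surface. World frame = base frame: x ahead of the robot, y to its left, z up, the work surface at z = 0. Lengths are in mm, angles in degrees, forces in N, time in s.
With the tool pointing down it reaches from about 300 to 850 mm from the base axis. Payload 4.2 kg.
Tool frame: the origin (TCP) lies at the very end of the fingers, on their centre line; the grasp point (between the pads) lies 19 mm behind it; z points along the fingers, y is the line along which they close (so a half turn about z gives the same grasp; the last joint's range is limited). The gripper opens to 91 mm and grips with 3 to 60 N. Pads are 32 mm wide; open, the fingers measure 118 mm over their backs; the gripper's body (76 mm by 178 mm) begins 60 mm behind the grasp point.
Start: joints at [69.614, 18.312, 89.639, -0, 72.044, -1.146], TCP at [189.479, 542.9, 213.976] pointing down, gripper open.
Joint ranges: [-177.97, 177.97], [-48.28, 115.42], [12.27, 149.76], [-77.06, 257.06], [2.81, 150.46], [-146.56, 146.56]. Speed limits (degrees/s): [147.25, 147.25, 180, 180, 180, 180].

INTERFACE

Orientations are given as [roll, pitch, yaw] about the fixed x, y, z axes, in that order (R = Rz(yaw) Ry(pitch) Rx(roll)).
In Python, from workcell import env, eyes gives the robot as it stands.
- The arm moves only by the tool send_rows, never from a script. Its argument "targets" is text: rows parted by semicolons, each of 7 numbers parted by spaces: the shift along the tool's x, y, z in m, then the turn, a rotation vector about the tool's x, y, z in degrees, then the opening in per cent of the stroke, from 0 (shut) to 100 (fully open). A call has 1 to 12 rows; each row is the pose to reach, as a shift and turn from the pose commanded when the call began, along the tool's axes at that moment; what a row does not reach only later rows make up. A row lasts 1/12 s, in which the tool goes at most 41.7 mm and 7.16 degrees, less where a joint would pass 70% of its speed; a pose out of reach is approached as far as the arm can. A call with a gripper value outside its range is refused whole. The fingers move at their own pace and stop on an object; "grip_force" is the grip in N (left out, the last holds). Time passes only in rows, so rows that repeat a pose let the fingers close. It gives the time, the measured TCP pose, the force, the opening and the grip force at its end, in the units of the state.
- env.state(): the state, without advancing time (a new reading comes with each control period).
- eyes.grab_frame(name): name is "scene" or "top" or "wrist"; returns a dict with "image" (420x560x3 uint8, blue, green, red), "fovy" (degrees; the focal length in pixels is half the picture's height over the tangent of half this angle, whatever the lens; pixels are square), "cx", "cy" (the principal point, pixels), "eye" and "attitude" of the camera in the world. Camera axes: x right, y up, looking along -z (the intrinsics and any distortion apply to the point x, -y, -z); pixel columns grow to the right and rows downward; lengths in mm; the calibration is good to about 2 mm. A picture is of the moment at which its call begins. There is no depth.
- env.job_done(): hands the job in; it is judged then, once.
The state is a dict: "time_s": time; "qpos": joint angles; "qvel": joint speeds; "effort": joint torques, N m; "ee_pos": TCP position; "ee_rot": TCP orientation; "force": force on the tool from outside, world axes, zero at the start; "torque": the same for the moment, N m; "gripper_width": finger opening in mm; "gripper_force": force on a finger pad.
Only numpy, scipy, OpenCV 4.12 (cv2) and the standard library are available. Lean on these libraries where they do the work, as an engineer would, in place of code of your own. Each camera call takes 0.05 s, during which the arm holds its last target. There are 200 camera calls.

TASK

On the machine bed, take the winged flat-bladed key out of its stand and use it in the slotted cam lock on top of the spindle block: turn the lock a quarter turn clockwise (seen from above) until it seats against its stop, with the slot then in line with the spindles. Then put the key back upright in the stand it came from, its collar flat on the stand.

Things in the scene. Friction and masses are not known exactly. Their poses are not given: they have to be found in the camera images.
- key: Upright key. From tip up: steel blade 28 mm wide, 4 thick, 18 high; shank 14 across; collar disc 64 across at 60-66; black flat wing handle 44 wide, 16 thick, at 66-121 above the tip; 0.2 kg. Origin: middle of the blade's lower edge. x along the blade's and wing's width (one plane), y their thickness (grip across it), z up. Blade alike either way round. The similar key with a round knob is not needed.
- stand: White fixed block 80 x 80 mm, 75 high, holding the winged key (an equal stand holds the round-knob key). A square pocket 42 x 42, open down to the bed, passes through its middle; the key's collar (underside 60 above its tip) rests on its top, so the tip hangs 15 above the bed. Origin: centre of its underside; z up.
- slot (a point): Centre of the slot's floor in the cam lock, a dark steel disc 52 mm across in an aluminium rim on top of a fixed spindle block (the other block has a screw, no slot); 73 above the bed. x along the slot, turns with the lock; z up. Slot 40 long, 9 wide; walls upright for 8 above the floor, then bevelled to 18 wide at the lock's top, 13 up. The blade goes to the floor; about 10 degrees of play each way.
- cam (a joint): Turn of the cam lock, rad: near 0 at the start, open (slot across the block, at right angles to its spindles and chucks); grows clockwise seen from above to 1.57 at the stop (slot in line with the spindles). Takes about 0.12 N m to turn and stays where it is left.
Things that resemble listed ones, but are neither listed nor needed, are in the scene too. What is shaped like the key but purple is not meant.

How it is judged (in metres and radians):
On the way, in this order (a step that is already met when the one before it is completed fails the run):
1. the blade is down in the slot of the still open lock (distance between key and slot below 0.011 m and value of joint cam below 0.6 rad), for 0.2 s.
2. the lock is turned to its stop (within about 12 degrees) with the blade in the slot (value of joint cam above 1.36 rad and distance between key and slot below 0.013 m), for 0.1 s.
At the end, for the whole second after the job is handed in: The cam lock stands at its stop (joint above 1.36 rad, within about 12 degrees of the stop) and the winged key stands at rest in the stand it came from, upright within 10 degrees, its tip within 20 mm of the stand's middle and its collar down on the stand (height within 6 mm) (value of joint cam above 1.36 rad and horizontal distance between key and stand below 0.02 m and z of key in the frame of stand between 0.009 and 0.021 m and angle between key's own z axis and vertical below 0.17 rad and linear speed of key below 0.03 m/s); the robot touches nothing.
It also fails if it takes over 54 s, if anything falls off the work surface, if the arm or the gripper's body presses on something with over 40 N, if the wrist force passes 120 N, or if a joint passes its speed limit or range.

## Working session

There is one attempt and no reset: what is moved stays moved. The work goes in short steps, Python scripts to look and compute and a tool call to move; the robot and the scene stay as the last step left them, time stands still between calls to the robot, and variables do not carry over. Pictures are saved under pics/ and viewed, at most 10 in all, crops included, and the job is handed in when it is done.

Besides the shell and the picture viewer there is one more tool, called as name(argument=value, ...), one argument or row to a line, values as JSON. send_rows: Moves the arm, as the interface text tells. Its arguments: {"type":"object","properties":{"targets":{"type":"string"},"grip_force":{"type":"number"}},"required":["targets"]}

```bash
mkdir -p pics
cat > h.py <<'E'
import numpy as np,cv2
from workcell import env,eyes
from scipy.spatial.transform import Rotation as R
def grab(n,f):
    d=eyes.grab_frame(n); cv2.imwrite(f,d["image"]); 
    return d
E
python3 - <<'E'
from h import *
import pickle
for n in("scene","top"):
    d=grab(n,f"pics/{n}0.png"); pickle.dump(d,open(n+".pkl","wb"))
    print({k:v for k,v in d.items() if k!="image"})
print(env.state())
E
```

```text
{'fovy': 45.99672415737182, 'cx': 285.7154147671896, 'cy': 208.67147409047223, 'eye': array([1060.37260394,  546.06570934,  885.54291452]), 'attitude': array([ 44.37757799,   0.22926793, 134.72314904])}
{'fovy': 43.57213176373414, 'cx': 297.46961121315036, 'cy': 220.01640822284378, 'eye': array([ 416.21984339,  -14.00515901, 1247.27018139]), 'attitude': array([  3.43293323,   1.04749748, -90.61270077])}
{'time_s': 0.1, 'qpos': array([ 6.96152683e+01,  1.83468694e+01,  8.96971997e+01,  9.74150608e-04,
        7.20445966e+01, -1.14570599e+00]), 'qvel': array([ 0.01716066, -0.08661897, -0.09384885, -0.04039146, -0.09270705,
        0.0627861 ]), 'effort': array([-8.24402578e-04, -4.13333309e+01, -2.32509863e+01,  7.27959559e-02,
        4.22364625e-02, -8.60806790e-05]), 'ee_pos': array([189.30761856, 542.47932838, 213.23049086]), 'ee_rot': array([-1.79911370e+02, -2.69892730e-03,  1.60760671e+02]), 'force': array([0.1613119 , 0.61348862, 1.05885087]), 'torque': array([ 0.01642122, -0.04280695,  0.00793482]), 'gripper_force': 0.0, 'gripper_width': 91.06435989739315}
```

View pics/scene0.png

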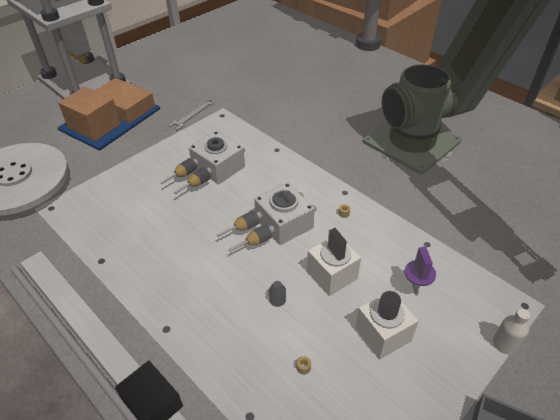

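View pics/top0.png

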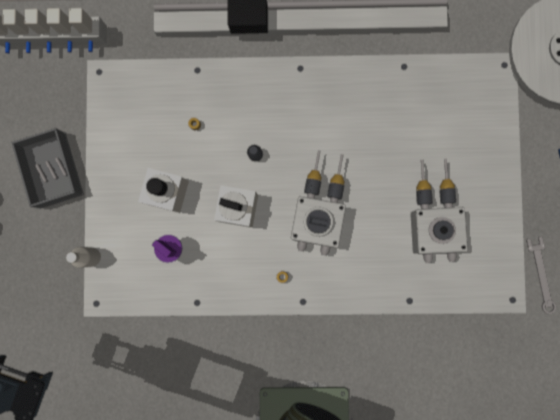

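```bash
cat >> h.py <<'E'
def ray(d,u,v):
    f=d["image"].shape[0]/2/np.tan(np.radians(d["fovy"]/2))
    r=R.from_euler("xyz",d["attitude"],degrees=True).apply([(u-d["cx"])/f,-(v-d["cy"])/f,-1])
    return np.array(d["eye"]),r
def at(d,u,v,z):
    e,r=ray(d,u,v); return e+r*(z-e[2])/r[2]
def proj(d,p):
    f=d["image"].shape[0]/2/np.tan(np.radians(d["fovy"]/2))
    c=R.from_euler("xyz",d["attitude"],degrees=True).inv().apply(np.array(p)-d["eye"])
    return d["cx"]+f*c[0]/-c[2], d["cy"]-f*c[1]/-c[2]
E
python3 - <<'E'
from h import *
import pickle
d=pickle.load(open("top.pkl","rb"))
s=pickle.load(open("scene.pkl","rb"))
a=cv2.resize(d["image"][150:260,205:355],None,fx=5.3,fy=5.3,interpolation=cv2.INTER_CUBIC)
cv2.imwrite("pics/c1.png",a)
print(s.keys())
print(at(d,99,72,0),at(s,51,208,0)) 
for z in(0,20): print(at(d,524,313,z))
E
```

```text
dict_keys(['image', 'fovy', 'cx', 'cy', 'eye', 'attitude'])
[ 8.58281382e+02  4.87775714e+02 -2.27373675e-13] [ 859.12779981 -488.77846864    0.        ]
[ 267.52872044 -518.75173099    0.        ]
[ 269.91298529 -510.65811054   20.        ]
```

View pics/c1.png

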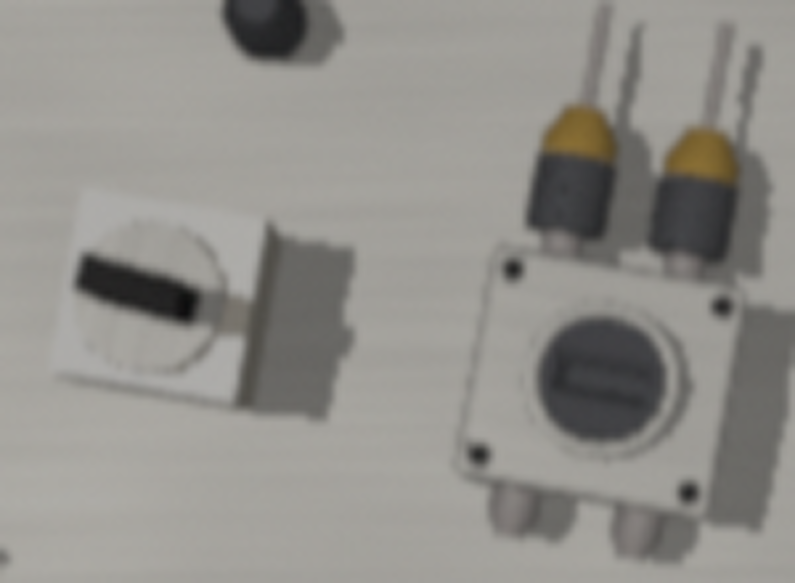

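Run:
```python
from h import *
import pickle
d=pickle.load(open("top.pkl","rb"))
s=pickle.load(open("scene.pkl","rb"))
print("hole",at(d,504,65,0),at(s,51,208,0))
g=lambda x,y,z:at(d,205+x/5.3,150+y/5.3,z)
print("stand",g(162,298,75),"collar",g(151,297,81),"lock",g(602,380,86))
def ang(a,b): v=b-a; return np.degrees(np.arctan2(v[1],v[0])),np.linalg.norm(v)
print("stand edges",ang(g(57,375,75),g(82,188,75)),ang(g(240,408,75),g(270,222,75)),ang(g(82,188,75),g(270,222,75)))
print("block",ang(g(460,468,80),g(497,245,80)),ang(g(497,245,80),g(740,288,80)))
print("slot",ang(g(560,368,80),g(645,388,80)),"wing",ang(g(80,257,136),g(185,290,136)), "wingtop c",(g(82,272,136)+g(190,305,136))/2)
# triangulate scene lock & stand
for n,(u,v),z in(("lock",(285,199),86),("collar",(336,253),81)): print(n,at(s,u,v,z))
def tri(p,q):
    e1,r1=ray(d,*p);e2,r2=ray(s,*q)
    t=np.linalg.lstsq(np.c_[r1,-r2],e2-e1,rcond=None)[0]; return e1+t[0]*r1,e2+t[1]*r2
print("tri",tri((318.6,221.7),(285,199)))
```

```text
hole [ 858.71708442 -492.50152855    0.        ] [ 859.12779981 -488.77846864    0.        ]
stand [519.41418529 145.26459748  75.        ] collar [519.3656979  149.09214616  81.        ] lock [481.83841675 -40.20103449  86.        ]
stand edges (np.float64(-7.711782673514417), np.float64(80.1429470418182)) (np.float64(-9.482420877833768), np.float64(79.84555640882762)) (np.float64(-101.00479586840416), np.float64(81.36061378868544))
block (np.float64(-10.004014371887777), np.float64(95.15229193469972)) (np.float64(-100.79827026333548), np.float64(103.71972243088793))
slot (np.float64(-103.94592582208426), np.float64(36.61473611907908)) wing (np.float64(-108.1334478652658), np.float64(44.44347879999088)) wingtop c [518.0049961 147.4411371 136.       ]
lock [485.73702301 -29.8671642   86.        ]
collar [521.7224947  156.02355244  81.        ]
tri (array([482.35147536, -40.44127791,  76.83870022]), array([478.9534792 , -36.66602248,  76.56143655]))
```

send_rows(
  targets="-0.442 -0.265 -0.086 0 0 88.76 100;-0.442 -0.265 -0.086 0 0 88.76 100;-0.442 -0.265 -0.086 0 0 88.76 100;-0.442 -0.265 -0.086 0 0 88.76 100;-0.442 -0.265 -0.086 0 0 88.76 100;-0.442 -0.265 -0.086 0 0 88.76 100;-0.442 -0.265 -0.086 0 0 88.76 100;-0.442 -0.265 -0.086 0 0 88.76 100;-0.442 -0.265 -0.086 0 0 88.76 100;-0.442 -0.265 -0.086 0 0 88.76 100;-0.442 -0.265 -0.086 0 0 88.76 100;-0.442 -0.265 -0.086 0 0 88.76 100",
)

```text
time_s: 1.1
ee_pos: [506.0, 162.2, 296.3]
ee_rot: [-180.0, 0.0, 74.4]
force: [1.6, 0.9, 0.1]
gripper_width: 91.5
gripper_force: 0.0
```

Run:
```python
from h import *
import pickle
eyes.grab_frame("wrist");eyes.grab_frame("wrist")
d=grab("wrist","pics/w1.png");pickle.dump(d,open("w1.pkl","wb"))
s=env.state();print(s["ee_pos"],s["ee_rot"],d["eye"],d["attitude"],d["fovy"],d["cx"],d["cy"])
```

```text
[506.65436821 161.9614479  295.93674652] [-1.79987060e+02  6.81255421e-03  7.45737485e+01] [527.64851599 226.7995741  466.89762873] [-14.59801699  -0.10180454 -15.64444485] 68.88353859508689 277.13097210872706 211.98121333763177
```

View pics/w1.png

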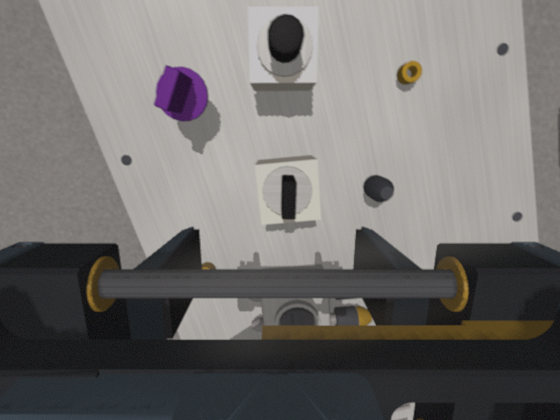

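Run:
```python
from h import *
import pickle
d=pickle.load(open("w1.pkl","rb"))
cv2.imwrite("pics/c2.png",cv2.resize(d["image"][150:235,240:340],None,fx=7,fy=7,interpolation=cv2.INTER_CUBIC))
g=lambda u,v,z:at(d,u,v,z)
print("collar",g(287.5,190,81),"stand",np.mean([g(u,v,75) for u,v in((256,161),(318,158),(321,220),(259,224))],0))
```

```text
collar [521.80009653 154.21566413  81.        ] stand [522.41908076 150.73982335  75.        ]
```

View pics/c2.png

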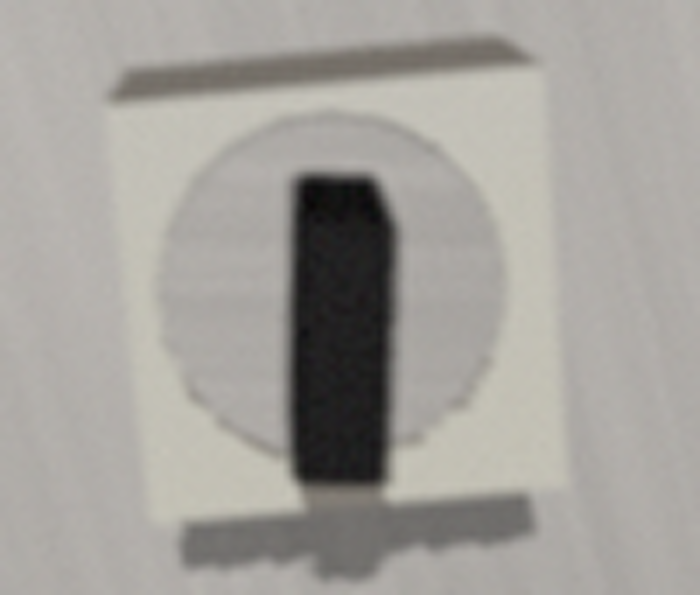

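Run:
```python
from h import *
import pickle
d=pickle.load(open("w1.pkl","rb"))
g=lambda x,y,z:at(d,240+x/7,150+y/7,z)
c=[g(u,v,75) for u,v in((108,100),(543,65),(570,487),(152,523))]
ang=lambda v:(np.degrees(np.arctan2(v[1],v[0])),np.linalg.norm(v))
print("stand",np.mean(c,0),[ang(c[(i+1)%4]-c[i]) for i in range(4)])
print("collar",g(331,287,81),ang(g(507,287,81)-g(155,287,81)))
w=[g(u,v,136) for u,v in((296,222),(393,224),(384,483),(298,483))]
print("wing",np.mean(w,0),ang((w[2]+w[3]-w[0]-w[1])/2),[ang(w[(i+1)%4]-w[i]) for i in range(4)])
```

```text
stand [522.69691671 149.06565225  75.        ] [(np.float64(-11.092173360159512), np.float64(79.02833741407561)), (np.float64(-100.04750530985321), np.float64(79.76807311401978)), (np.float64(169.46051793675997), np.float64(79.90656344452489)), (np.float64(79.32037029874084), np.float64(80.52769126244871))]
collar [521.19674771 153.03687466  81.        ] (np.float64(-15.66364125589773), np.float64(64.34411313469452))
wing [521.04528481 152.51486808 136.        ] (np.float64(-105.84143557467635), np.float64(42.042336379464686)) [(np.float64(-16.850291400309533), np.float64(15.095565898282144)), (np.float64(-106.72371499306071), np.float64(41.894177101760356)), (np.float64(164.32653413796518), np.float64(13.80310605494109)), (np.float64(75.03444131082846), np.float64(42.200393336761415))]
```

send_rows(
  targets="-0.005 0.0164 0 0 0 0.4 100;-0.005 0.0164 0.03 0 0 0.4 100;-0.005 0.0164 0.07 0 0 0.4 100;-0.005 0.0164 0.11 0 0 0.4 100;-0.005 0.0164 0.14 0 0 0.4 100;-0.005 0.0164 0.17 0 0 0.4 100;-0.005 0.0164 0.19 0 0 0.4 100;-0.005 0.0164 0.2 0 0 0.4 100;-0.005 0.0164 0.207 0 0 0.4 100;-0.005 0.0164 0.21 0 0 0.4 100;-0.005 0.0164 0.21 0 0 0.4 100;-0.005 0.0164 0.21 0 0 0.4 50",
)

```text
time_s: 2.25
ee_pos: [520.6, 155.4, 87.4]
ee_rot: [179.9, -0.1, 74.4]
force: [0.0, 0.5, 0.4]
gripper_width: 86.9
gripper_force: 0.0
```

send_rows(
  targets="0 0 0 0 0 0 20;0 0 0 0 0 0 0;0 0 0 0 0 0 0;0 0 0 0 0 0 0;0 0 0 0 0 0 0;0 0 0 0 0 0 0;0 0 0 0 0 0 0",
  grip_force=40,
)

```text
time_s: 2.83
ee_pos: [519.8, 154.9, 86.3]
ee_rot: [180.0, -0.0, 74.4]
force: [-0.3, -0.0, -0.5]
gripper_width: 41.0
gripper_force: 0.0
```

send_rows(
  targets="0 0 0 0 0 0 0;0 0 0 0 0 0 0;0 0 0 0 0 0 0;0 0 0 0 0 0 0;0 0 0 0 0 0 0;0 0 0 0 0 0 0;0 0 0 0 0 0 0;0 0 0 0 0 0 0",
)

```text
time_s: 3.5
ee_pos: [520.0, 155.0, 86.3]
ee_rot: [180.0, -0.0, 74.4]
force: [1.6, -0.6, -0.6]
gripper_width: 15.9
gripper_force: 40.0
```

send_rows(
  targets="0 0 -0.02 0 0 0 0;0 0 -0.05 0 0 0 0;0 0 -0.085 0 0 0 0;0 0 -0.115 0 0 0 0;-0.03 0.002 -0.12 0 0 0 0;-0.065 0.005 -0.12 0 0 0 0;-0.1 0.007 -0.12 0 0 0 0;-0.14 0.01 -0.12 0 0 0 0;-0.18 0.012 -0.12 0 0 0 0;-0.215 0.015 -0.12 0 0 0 0;-0.24 0.017 -0.12 0 0 0 0;-0.254 0.017 -0.12 0 0 0 0",
)

```text
time_s: 4.5
ee_pos: [466.3, -96.8, 205.6]
ee_rot: [-179.9, 0.1, 74.3]
force: [0.8, -0.3, -1.6]
gripper_width: 15.8
gripper_force: 40.0
```

Run:
```python
from h import *
import pickle
for i in range(4): eyes.grab_frame("wrist")
d=grab("wrist","pics/w2.png");pickle.dump(d,open("w2.pkl","wb"))
s=env.state();print(s["time_s"],s["ee_pos"],s["ee_rot"],s["gripper_width"],s["force"],proj(d,(484,-36,86)))
```

```text
4.75 [467.65893804 -93.52250398 205.87616211] [-1.79932155e+02 -4.33907955e-02  7.44206099e+01] 15.932162204089943 [ 0.10649555  0.27969915 -2.36256625] (np.float64(277.51708002257294), np.float64(142.88087292010695))
```

View pics/w2.png

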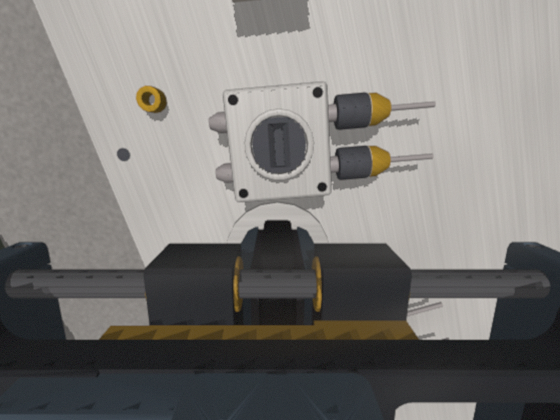

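Run:
```python
from h import *
import pickle
d=pickle.load(open("w2.pkl","rb"))
a=cv2.resize(d["image"][95:195,220:340],None,fx=6,fy=6,interpolation=cv2.INTER_CUBIC)
a=np.clip((a.astype(float))*1.5,0,255).astype(np.uint8)
cv2.imwrite("pics/c3.png",a)
```

```text
(no output)
```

View pics/c3.png

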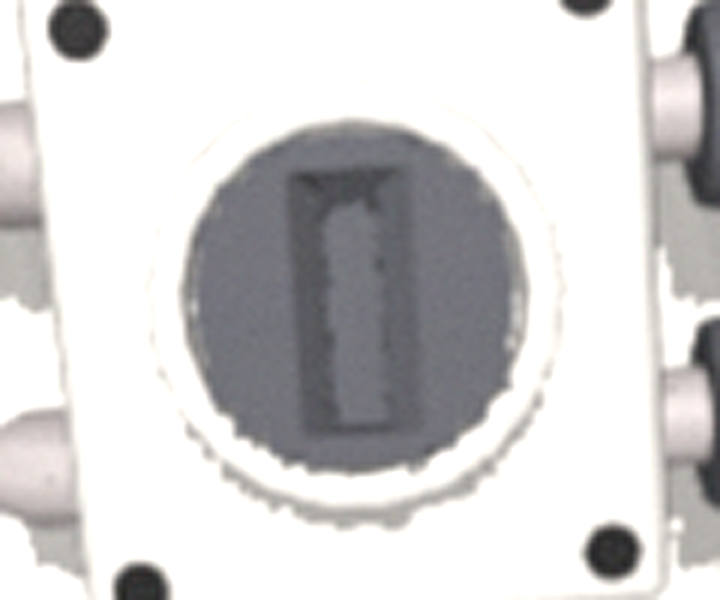

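Run:
```python
from h import *
import pickle
d=pickle.load(open("w2.pkl","rb"))
g=lambda x,y,z:at(d,220+x/6,95+y/6,z)
ang=lambda v:(np.degrees(np.arctan2(v[1],v[0])),np.linalg.norm(v))
w=[g(u,v,86) for u,v in((288,173),(408,165),(422,425),(305,437))]
print("slot",np.mean(w,0),ang((w[2]+w[3]-w[0]-w[1])/2),[ang(w[(i+1)%4]-w[i]) for i in range(4)])
print("disc",g(355,297,86),ang(g(522,297,86)-g(188,297,86)),ang(g(355,472,86)-g(355,122,86)))
t=np.array([467.66,-93.52]);a=np.radians(74.42);ex=np.array([np.cos(a),np.sin(a)]);ey=np.array([np.sin(a),-np.cos(a)])
th=np.linspace(0,2*np.pi,181)
for o in(-4,-2,0,2):
    c=t+o*ex
    p=np.array([proj(d,(c[0]+32*np.cos(x),c[1]+32*np.sin(x),200.6)) for x in th])
    print(o,"umin/max,vmin",p[:,0].min(),p[:,0].max(),p[:,1].min())
gray=cv2.cvtColor(d["image"],cv2.COLOR_BGR2GRAY)
print(gray[195:215,265].tolist(),gray[195:215,285].tolist());print(gray[235,220:236].tolist(),gray[235,320:336].tolist())
```

```text
slot [484.98924626 -38.62535338  86.        ] (np.float64(-102.06036548196903), np.float64(39.64701634621861)) [(np.float64(-11.959751813656736), np.float64(18.252103046538803)), (np.float64(-101.90405316207473), np.float64(39.294626625857425)), (np.float64(170.22548687672057), np.float64(18.481185018227986)), (np.float64(77.78607750129571), np.float64(39.99969595404918))]
disc [485.07794194 -37.82109685  86.        ] (np.float64(-15.614410984150206), np.float64(51.563490295885494)) (np.float64(-105.52492296303807), np.float64(52.831588607036586))
-4 umin/max,vmin 224.7251317025771 328.88416496990436 204.4262957448826
-2 umin/max,vmin 224.58292046883955 329.0200916607064 201.10755801804325
0 umin/max,vmin 224.43994784092726 329.1567463689812 197.77028207867556
2 umin/max,vmin 224.296207687709 329.29413495927895 194.4143121622007
[181, 180, 175, 159, 136, 125, 124, 117, 111, 144, 179, 184, 183, 180, 180, 179, 180, 179, 180, 180] [179, 166, 146, 123, 116, 126, 120, 111, 121, 164, 188, 183, 179, 179, 179, 178, 179, 178, 179, 179]
[191, 189, 187, 186, 188, 187, 187, 185, 172, 162, 180, 182, 180, 182, 181, 182] [173, 175, 175, 174, 173, 157, 155, 181, 186, 184, 181, 180, 181, 183, 182, 184]
```

send_rows(
  targets="0.02 0.0005 0 0 0 -1 0;0.045 0.001 0.01 0 0 -2 0;0.061 0.0016 0.02 0 0 -3.6 0;0.061 0.0016 0.03 0 0 -3.6 0;0.061 0.0016 0.04 0 0 -3.6 0;0.061 0.0016 0.04 0 0 -3.6 0;0.061 0.0016 0.04 0 0 -3.6 0;0.061 0.0016 0.04 0 0 -3.6 0",
)

```text
time_s: 5.42
ee_pos: [486.0, -36.4, 166.5]
ee_rot: [180.0, 0.0, 78.0]
force: [0.2, -0.0, -3.0]
gripper_width: 15.8
gripper_force: 40.0
```

Run:
```python
from h import *
d=grab("scene","pics/s2.png")
s=env.state();print(s["time_s"],s["ee_pos"],s["ee_rot"],s["gripper_width"],s["force"])
cv2.imwrite("pics/c4.png",cv2.resize(d["image"][140:250,210:350],None,fx=5,fy=5,interpolation=cv2.INTER_CUBIC))
```

```text
5.4667 [486.17649986 -36.43373787 166.78610953] [ 1.79935482e+02 -7.03550307e-03  7.79659350e+01] 15.828777450126053 [ 0.07658237  1.06122546 -2.03713844]
```

View pics/c4.png

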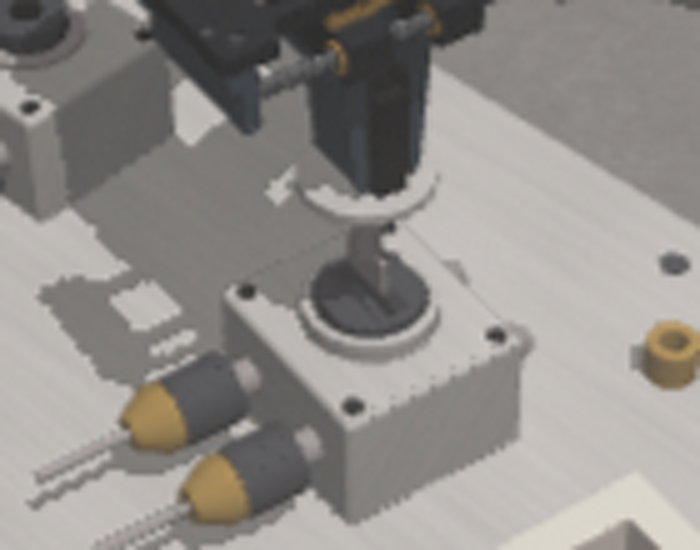

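send_rows(
  targets="0 0 0.003 0 0 0 0;0 0 0.006 0 0 0 0;0 0 0.009 0 0 0 0;0 0 0.012 0 0 0 0;0 0 0.015 0 0 0 0;0 0 0.015 0 0 0 0;0 0 0.015 0 0 0 0",
)

```text
time_s: 6.05
ee_pos: [485.7, -35.9, 151.0]
ee_rot: [-180.0, -0.0, 78.0]
force: [-0.1, -0.2, -2.1]
gripper_width: 16.2
gripper_force: 40.0
```

send_rows(
  targets="0 0 0.002 0 0 0 0;0 0 0.004 0 0 0 0;0 0 0.006 0 0 0 0;0 0 0.006 0 0 0 0;0 0 0.006 0 0 0 0;0 0 0.006 0 0 0 0",
)

```text
time_s: 6.55
ee_pos: [485.9, -35.9, 145.3]
ee_rot: [180.0, -0.0, 78.0]
force: [0.8, -0.1, -4.3]
gripper_width: 15.7
gripper_force: 40.0
```

send_rows(
  targets="0 0.0003 0 0 0 6 0;0 0.0005 0 0 0 12 0;-0.0001 0.0008 0 0 0 18 0;-0.0002 0.001 0 0 0 24 0;-0.0003 0.0013 0 0 0 30 0;-0.0005 0.0015 0 0 0 36 0;-0.0006 0.0017 0 0 0 42 0;-0.0008 0.0019 0 0 0 48 0;-0.001 0.002 0 0 0 54 0;-0.0013 0.0022 0 0 0 60 0;-0.0015 0.0023 0 0 0 66 0;-0.0017 0.0024 0 0 0 72 0",
  grip_force=55,
)

```text
time_s: 7.55
ee_pos: [486.6, -37.2, 145.2]
ee_rot: [-179.9, 0.1, 5.7]
force: [-2.9, 1.6, -0.5]
gripper_width: 16.0
gripper_force: 55.0
```

send_rows(
  targets="0 0.0003 0 0 0 6 0;0 0.0005 0 0 0 12 0;-0.0001 0.0008 0 0 0 18 0;-0.0002 0.001 0 0 0 22 0;-0.0002 0.0011 0 0 0 25 0;-0.0002 0.0011 0 0 0 25 0;-0.0002 0.0011 0 0 0 25 0;-0.0002 0.0011 0 0 0 25 0",
)

```text
time_s: 8.22
ee_pos: [486.9, -38.2, 145.1]
ee_rot: [-179.9, 0.1, -18.9]
force: [-2.5, 5.1, -1.0]
gripper_width: 16.0
gripper_force: 55.0
```

Run:
```python
from h import *
s=env.state();print(s["time_s"],s["ee_pos"],s["ee_rot"],s["gripper_width"],s["force"],s["torque"])
```

```text
8.2167 [486.90884707 -38.19689635 145.05418227] [-1.79914295e+02  1.46327379e-01 -1.89426803e+01] 15.957086668092042 [-2.50686611  5.09785302 -0.95714122] [1.18307022 0.828079   0.03375787]
```

send_rows(
  targets="0 0.0001 0 0 0 2 0;0 0.0002 0 0 0 4 0;0 0.0002 0 0 0 5 0;0 0.0002 0 0 0 5 0",
)

```text
time_s: 8.55
ee_pos: [486.9, -38.3, 145.1]
ee_rot: [-179.9, 0.2, -24.0]
force: [-3.0, 5.5, -0.4]
gripper_width: 15.5
gripper_force: 55.0
```

Run:
```python
from h import *
s=env.state();print(s["time_s"],s["ee_pos"],s["ee_rot"],s["gripper_width"],s["force"],s["torque"])
```

```text
8.55 [486.85760166 -38.33388597 145.06243484] [-1.79923718e+02  1.57771378e-01 -2.39579411e+01] 15.46992249129828 [-3.02746006  5.50795334 -0.3876333 ] [1.27806963 0.84208476 0.23530857]
```

send_rows(
  targets="0 -0.0002 0 0 0 -5 0;0 -0.0004 0 0 0 -10 0;0 -0.0004 0 0 0 -10 0;0 -0.0004 -0.005 0 0 -10 0;0 -0.0004 -0.01 0 0 -10 0;0 -0.0004 -0.02 0 0 -10 0;0 -0.0004 -0.04 0 0 -10 0;0 -0.0004 -0.06 0 0 -10 0;0 -0.0004 -0.07 0 0 -10 0;0 -0.0004 -0.07 0 0 -10 0",
)

```text
time_s: 9.38
ee_pos: [489.8, -39.3, 218.4]
ee_rot: [-179.9, -0.4, -14.0]
force: [0.6, -0.1, -2.9]
gripper_width: 16.2
gripper_force: 55.0
```

send_rows(
  targets="-0.001 -0.011 0 0 0 -7 0;-0.002 -0.022 0 0 0 -14 0;-0.004 -0.033 0 0 0 -21 0;-0.005 -0.044 0 0 0 -28 0;-0.006 -0.055 0 0 0 -35 0;-0.008 -0.066 0 0 0 -42 0;-0.009 -0.077 0 0 0 -49 0;-0.01 -0.088 0 0 0 -56 0;-0.012 -0.099 0 0 0 -63 0;-0.013 -0.11 0 0 0 -70 0;-0.014 -0.12 0 0 0 -77 0;-0.0155 -0.13 0 0 0 -84 0",
)

```text
time_s: 10.38
ee_pos: [503.8, 91.2, 214.2]
ee_rot: [-179.9, 0.0, 70.3]
force: [-0.1, -0.1, -1.9]
gripper_width: 15.9
gripper_force: 55.0
```

send_rows(
  targets="0 0 0 0 0 -2 0;0 0 0 0 0 -4.4 0;0 0 0 0 0 -4.4 0;0 0 0 0 0 -4.4 0;0 0 0 0 0 -4.4 0",
)

```text
time_s: 10.8
ee_pos: [504.0, 90.7, 214.8]
ee_rot: [-180.0, 0.0, 74.3]
force: [0.2, -0.5, -2.7]
gripper_width: 15.8
gripper_force: 55.0
```

Run:
```python
from h import *
import pickle
d=grab("scene","pics/s3.png")
w=grab("wrist","pics/w3.png");pickle.dump(w,open("w3.pkl","wb"))
s=env.state();print(s["time_s"],s["ee_pos"],s["ee_rot"],s["gripper_width"],s["force"])
a=cv2.resize(d["image"][170:250,240:330],None,fx=4.4,fy=5.25,interpolation=cv2.INTER_CUBIC)
b=cv2.resize(w["image"][75:215,215:345],None,fx=3,fy=3,interpolation=cv2.INTER_CUBIC)
cv2.imwrite("pics/c5.png",np.hstack([a,b]));print(a.shape,b.shape)
```

```text
10.9 [504.12393231  90.68227967 215.02769703] [-1.79981084e+02  7.26213003e-03  7.43689963e+01] 15.862440412265897 [ 0.40383326  0.12530386 -2.25861519]
(420, 396, 3) (420, 390, 3)
```

View pics/c5.png

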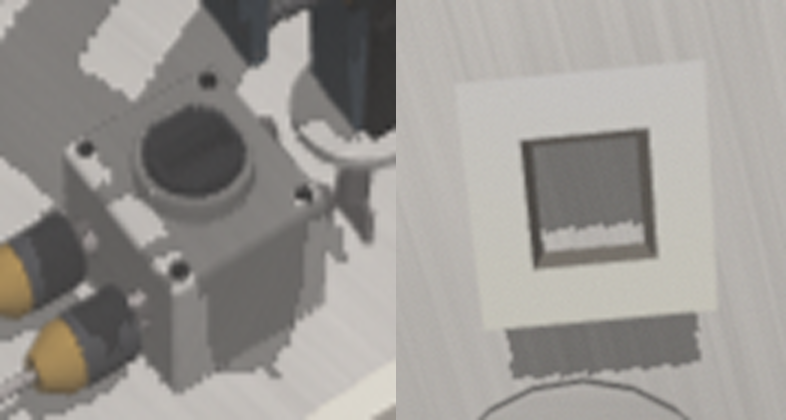

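Run:
```python
from h import *
import pickle
d=pickle.load(open("w3.pkl","rb"))
g=lambda x,y,z:at(d,215+(x-396)/3,75+y/3,z)
for P in(((456,85),(704,60),(716,310),(484,328)),((522,142),(648,130),(657,258),(535,268))):
    w=[g(u,v,75) for u,v in P]; print(np.mean(w,0),[np.linalg.norm(w[(i+1)%4]-w[i]) for i in range(4)])
t=np.array([504.12,90.68]);a=np.radians(74.37);ex=np.array([np.cos(a),np.sin(a)])
th=np.linspace(0,2*np.pi,181)
for o in(-6,-4,-2,0):
    c=t+o*ex
    p=np.array([proj(d,(c[0]+32*np.cos(x),c[1]+32*np.sin(x),215.03-71.3+66)) for x in th]);print(o,p[:,1].min())
# slot orientation from scene picture, rectified to z=84 (search centre)
im=cv2.cvtColor(cv2.imread("pics/s3.png"),cv2.COLOR_BGR2GRAY).astype(np.float32)
s=pickle.load(open("scene.pkl","rb"))
u0,v0=240+192/4.4,170+152/5.25
c=at(s,u0,v0,86);print("disc",c)
N=61;r=np.arange(-30,31)
X,Y=np.meshgrid(r,r)
M=np.array([[proj(s,(c[0]+x,c[1]+y,86)) for x in r] for y in r],np.float32)
T=cv2.remap(im,M[...,0],M[...,1],cv2.INTER_CUBIC)
inn=X**2+Y**2<20**2
for ang in range(-100,80,15):
    q=np.radians(ang);pr=-X*np.sin(q)+Y*np.cos(q)
    prof=[T[inn&(abs(pr-k)<1.5)].mean() for k in range(-15,16,3)]
    print(ang,round(np.std(prof),2),np.round(prof,0).astype(int).tolist())
```

```text
[522.94173451 148.46475673  75.        ] [np.float64(79.36380250285403), np.float64(80.00458872948478), np.float64(79.13295166162834), np.float64(78.71206926469114)]
[523.04703511 148.18360272  75.        ] [np.float64(40.97348652779246), np.float64(41.15535672098395), np.float64(40.994081172906256), np.float64(40.75831857068034)]
-6 208.48411396579021
-4 205.18859265234366
-2 201.87465295302295
0 198.54214002696438
disc [487.82892558 -32.22009227  86.        ]
-100 0.52 [66, 67, 67, 68, 68, 68, 68, 68, 68, 68, 68]
-85 0.74 [66, 67, 67, 67, 68, 68, 68, 68, 68, 68, 68]
-70 0.99 [65, 66, 67, 67, 67, 68, 68, 68, 68, 68, 69]
-55 1.16 [67, 66, 66, 66, 67, 67, 67, 68, 69, 69, 70]
-40 1.6 [68, 67, 66, 65, 66, 67, 67, 68, 69, 70, 70]
-25 2.02 [68, 67, 66, 65, 64, 65, 67, 69, 70, 70, 70]
-10 2.21 [69, 67, 67, 66, 64, 64, 66, 69, 70, 70, 70]
5 1.78 [69, 67, 67, 66, 65, 65, 66, 68, 69, 70, 70]
20 1.11 [69, 68, 67, 66, 66, 66, 67, 67, 68, 69, 69]
35 0.43 [68, 67, 67, 67, 67, 67, 67, 67, 67, 68, 68]
50 0.22 [67, 67, 68, 68, 67, 68, 68, 67, 67, 67, 67]
65 0.35 [67, 68, 68, 68, 68, 68, 68, 67, 67, 67, 67]
```

send_rows(
  targets="0.02 0.001 0 0 0 0 0;0.045 0.002 0 0 0 0 0;0.0626 0.0026 0 0 0 0 0;0.0626 0.0026 0 0 0 0 0;0.0626 0.0026 0.02 0 0 0 0;0.0626 0.0026 0.04 0 0 0 0;0.0626 0.0026 0.06 0 0 0 0;0.0626 0.0026 0.08 0 0 0 0;0.0626 0.0026 0.095 0 0 0 0;0.0626 0.0026 0.11 0 0 0 0;0.0626 0.0026 0.117 0 0 0 0;0.0626 0.0026 0.12 0 0 0 0",
)

```text
time_s: 11.9
ee_pos: [522.7, 149.8, 94.1]
ee_rot: [-179.9, 0.1, 74.4]
force: [-0.2, -0.5, -1.6]
gripper_width: 15.7
gripper_force: 55.0
```

send_rows(
  targets="0 0 0.002 0 0 0 0;0 0 0.004 0 0 0 0;0 0 0.006 0 0 0 0;0 0 0.007 0 0 0 0;0 0 0.007 0 0 0 0",
)

```text
time_s: 12.32
ee_pos: [523.7, 150.5, 88.5]
ee_rot: [180.0, -0.0, 74.4]
force: [0.2, -0.6, -2.7]
gripper_width: 16.3
gripper_force: 55.0
```

send_rows(
  targets="0 0 0.001 0 0 0 0;0 0 0.002 0 0 0 0;0 0 0.0025 0 0 0 0;0 0 0.0025 0 0 0 0",
)

```text
time_s: 12.65
ee_pos: [523.8, 150.6, 86.3]
ee_rot: [180.0, -0.0, 74.4]
force: [-0.1, -0.1, 2.5]
gripper_width: 15.8
gripper_force: 55.0
```

send_rows(
  targets="0 0 0 0 0 0 20;0 0 0 0 0 0 30;0 0 0 0 0 0 50;0 0 0 0 0 0 60;0 0 0 0 0 0 60;0 0 0 0 0 0 60;0 0 0 0 0 0 60;0 0 0 0 0 0 60",
)

```text
time_s: 13.32
ee_pos: [523.6, 150.4, 85.7]
ee_rot: [180.0, -0.0, 74.4]
force: [0.5, 0.4, -0.5]
gripper_width: 54.8
gripper_force: 0.0
```

send_rows(
  targets="0 0 -0.01 0 0 0 60;0 0 -0.03 0 0 0 60;0 0 -0.06 0 0 0 60;0 0 -0.09 0 0 0 60;0 0 -0.12 0 0 0 60;0 0 -0.14 0 0 0 60;-0.03 0 -0.14 0 0 0 60;-0.06 0 -0.14 0 0 0 60;-0.06 0 -0.14 0 0 0 60;-0.06 0 -0.14 0 0 0 60;-0.06 0 -0.14 0 0 0 60",
)

```text
time_s: 14.23
ee_pos: [507.6, 92.9, 226.3]
ee_rot: [180.0, -0.1, 74.4]
force: [-0.1, -0.1, -0.2]
gripper_width: 54.8
gripper_force: 0.0
```

Run:
```python
from h import *
d=grab("scene","pics/s4.png");w=grab("wrist","pics/w4.png")
s=env.state();print(s["time_s"],s["ee_pos"],s["gripper_width"],s["force"])
a=cv2.resize(d["image"][170:310,240:370],None,fx=3,fy=3,interpolation=cv2.INTER_CUBIC)
b=cv2.resize(w["image"][75:215,215:345],None,fx=3,fy=3,interpolation=cv2.INTER_CUBIC)
cv2.imwrite("pics/c6.png",np.hstack([a,b]))
```

```text
14.3333 [507.69320102  93.36231442 225.84814667] 54.73531323313886 [-0.13351177 -0.25309387  1.03279774]
```

View pics/c6.png

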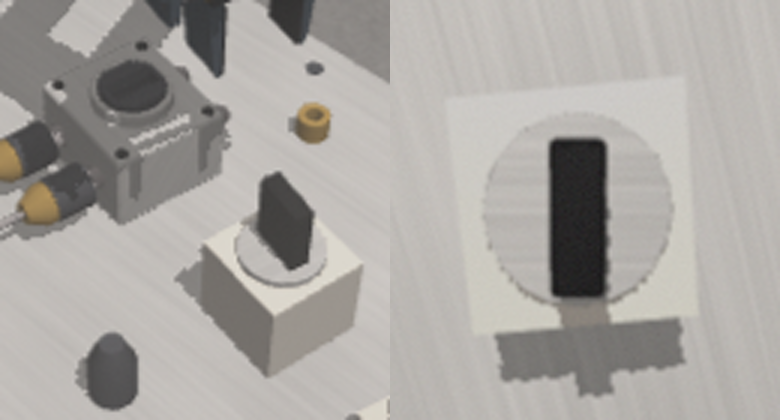

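The key stands upright and centred, with its collar flat on the stand: in the right half of the picture the collar is centred at about (578,208). The lock slot lies along the spindles. I'm handing the job in.

```bash
python3 -c "
from workcell import env
print(env.job_done())"
```

```text
the job is handed in; nothing more can be done
None
```

I turned the cam lock a quarter turn clockwise to its stop, put the winged key back upright in its stand, and handed the job in at about 14 s; the hand-in returned no verdict.

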